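Pull the slide from the projector and show its label

ROBOT

A 7-joint arm with a two-finger parallel gripper is mounted at the origin on the work surface. World frame = base frame: x ahead of the robot, y to its left, z up, the work surface at z = 0. Lengths are in mm, angles in rad, forces in N, time in s.
With the tool pointing down it reaches from about 400 to 900 mm from the base axis. Payload 5.6 kg.
Tool frame: the origin (TCP) lies between the finger pads; the fingertips stand ctrl.tip_extent ahead of it and the grasp point (between the pads) lies 6 mm ahead of it (ctrl.tip_extent is the distance from the TCP to the fingertips, in mm); z points along the fingers, y is the line along which they close (so a half turn about z gives the same grasp; the last joint's range is limited). The gripper opens to 92 mm and grips with 3 to 60 N. Pads are 20 mm wide; open, the fingers measure 128 mm over their backs; the gripper's body (75 mm by 189 mm) begins 69 mm behind the grasp point.
Start: joints at [-1.302, 0.468, -0.012, 1.603, 0.006, 1.071, -0.056], TCP at [199.442, 618.652, 239.592] pointing down, gripper open.
Joint ranges: [-2.53, 2.53], [-0.31, 2.02], [-1.57, 1.55], [0.28, 2.44], [-1.29, 4.43], [0.15, 1.84], [-2.92, 2.92]. Speed limits (rad/s): [2.57, 2.57, 3.14, 3.14, 3.14, 3.14, 3.14].

INTERFACE

Orientations are given as a unit quaternion [w, x, y, z].
In Python, from station import ctrl gives the robot as it stands.
- The arm moves only by the tool arm_command, never from a script. Its arguments are lists of equal length, an entry for each row: "offset": the shift along the world's x, y, z in cm, a list of three; "twist": the turn, a rotation vector about the world's x, y, z in rad, a list of three. In form: {"offset": [[tx, ty, tz], ...], "twist": [[wx, wy, wz], ...]}. A call has exactly 5 rows; each row is the pose to reach, as a shift and turn from the pose commanded when the call began; what a row does not reach only later rows make up. A row lasts 1/12 s, in which the tool goes at most 41.7 mm and 7.16 degrees, less where a joint would pass 70% of its speed; a pose out of reach is approached as far as the arm can. A call with a gripper value outside its range is refused whole. "jaw" is the finger opening in cm, from 0 to 9.19, set as the call begins (left out, the last holds). The fingers move at their own pace and stop on an object; "force" is the grip in N (left out, the last holds). Time passes only in rows, so rows that repeat a pose let the fingers close, or fill a call up. It gives the time, the measured TCP pose, the force, the opening and the grip force at its end, in the units of the state.
- ctrl.read_state(): the state, without advancing time (a new reading comes with each control period).
- ctrl.capture(name): name is "scene" or "top" or "wrist"; returns (picture, depth): 420x560x3 uint8, red, green, blue; 420x560 float32, mm along the optical axis (not along the pixel's ray), 0 where there is no reading.
- ctrl.camera_params(name): a dict with "vfov" (degrees; the focal length in pixels is half the picture's height over the tangent of half this angle, whatever the lens; pixels are square), "cx", "cy" (the principal point, pixels), "R" (3x3) and "t" (3): a world point X has camera coordinates R X + t. Camera axes: x right, y down, z forward; pixel columns grow to the right and rows downward; lengths in mm; the calibration is good to about 2 mm. The wrist camera is an equidistant fisheye: a pixel r from the principal point sees the ray r / f radians off the axis. A picture is of the moment at which its call begins: read the wrist's pose just before it. camera_params takes no time and is no camera call; for the wrist camera it gives the pose at the moment of the call.
- ctrl.job_done(): hands the job in; it is judged then, once.
The state is a dict: "clock": time; "joint_pos": joint angles; "qd": joint speeds; "effort": joint torques, N m; "tcp_pos": TCP position; "tool_rot": TCP orientation; "contact_force": force on the tool from outside, world axes, zero at the start; "moment": the same for the moment, N m; "finger_gap": opening from 0.0 (shut) to 1.0 (fully open); "grip_force": force on a finger pad.
Only numpy, scipy, OpenCV 4.12 (cv2) and the standard library are available. Lean on these libraries where they do the work, as an engineer would, in place of code of your own. Each camera call takes 0.05 s, during which the arm holds its last target. There are 200 camera calls.

TASK

Pull the glass slide in the outer frame of the projector's slide changer straight up out of its sprung catch, taking it by the clear end; the corner notch marks the frosted end, which must stay free of your fingers. Then show me its label: finish holding the slide still by its clear end, up in the air with all of it higher than the projector's top, tipped so that the label face looks upward, half way to lying flat or flatter. Leave the other slide in the projector and everything else on the table as it is.

Things in the scene. Friction and masses are not known exactly. Their poses are not given: they have to be found in the camera images.
- projector: Outline projector, fixed; origin on the table under the lens axis in the plane of the slides, +x the way the lens points, +y along the slide changer, z up. Grey finned lamp house: x -203 to -25, y +-58, top z 130 mm. Black lens: x 18 to 126, y +-50, top z 135 mm. The changer rail carries two open slide frames in line: the inner between lamp house and lens, the outer clear of them on the +y side.
- outer_frame (a point): Where the middle of the slide's underside stands in the outer frame: projector y 117 mm, z 50 mm. The slide stands upright, its length along the projector's y, notch up, either way round, top at z 130 mm. Its ends stand in grooved aluminium posts 20 mm thick, top z 97 mm, whose lips cover 6 mm of each end; between the posts both faces are bare.
- inner_frame (a point): The same point of the inner frame, which has the same posts and holds the other slide: projector y 1 mm, z 50 mm.
- ball_outer (a joint): Sprung steel ball in the outer frame's end post, the catch: it sits in a 9 mm nick in the slide's short edge, 18 mm above the underside. 0 = in the nick; a pull straight up of some 8 to 14 N drives it back 2 mm with a click (value in m); then the slide rubs on upwards at 5 to 10 N until it is out of the posts.
- slide_a: Clear glass slide, 100 mm long (x), 8 thick (y), 80 high (z), some 160 g; origin mid-underside. Its -x end is frosted (x -50 to -22 mm); the top corner of that end has a 12 mm square notch. The white label is on the frosted end of the +y face only: facing it, notch up, the notch is top right. +x is the clear end. slide_a and slide_b have one shape; either may be in the outer frame.
- slide_b: Same shape, size, origin and axes as slide_a; only the black motif in the middle differs.
- slide_a_center (a point): Centre of slide_a, 40 mm above its underside.
- slide_b_center (a point): Centre of slide_b, 40 mm above its underside.
- slide_a_top (a point): Middle of slide_a's top edge, 80 mm above its underside.
- slide_b_top (a point): Middle of slide_b's top edge.
- slide_a_notch (a point): Middle of slide_a's corner notch: slide x -44, z 74 mm.
- slide_b_notch (a point): Middle of slide_b's corner notch: slide x -44, z 74 mm.
- spray_can: Spray paint can, 65 mm across, 192 mm tall, standing; origin at the middle of its foot. Leave alone.
- tape_roll: Roll of masking tape, 104 mm across, 25 mm high, lying flat; origin at the middle of its underside. Leave alone.
- bracket: Perforated steel angle bracket 60 x 50 x 50 mm used as a stencil weight; origin at the middle of its underside. Leave alone.
- batten: Wooden batten 200 x 28 x 20 mm lying flat (long in its y); origin at the middle of its underside. Leave alone.

How it is judged:
By the outcome, as a careful person would: the job done as asked, in the order asked, and still so for the second after the job is handed in, while the arm keeps its last pose, push and grip.
It also fails if it takes over 32 s, if anything falls off the work surface, if the arm or the gripper's body presses on something with over 40 N, if the wrist force passes 120 N, or if a joint passes its speed limit or range.

## Working session

There is one attempt and no reset: what is moved stays moved. The work goes in short steps, Python scripts to look and compute and a tool call to move; the robot and the scene stay as the last step left them, time stands still between calls to the robot, and variables do not carry over. Pictures are saved under pics/ and viewed, at most 10 in all, crops included, and the job is handed in when it is done.

Besides the shell and the picture viewer there is one more tool, called as a command line: name --argument value ..., lists and objects as JSON in quotes. arm_command: Moves the arm, as the interface text tells. Its arguments: {"type":"object","properties":{"offset":{"type":"array","items":{"type":"array","items":{"type":"number"}}},"twist":{"type":"array","items":{"type":"array","items":{"type":"number"}}},"jaw":{"type":"number"},"force":{"type":"number"}},"required":["offset","twist"]}

```bash
mkdir -p pics; python3 - <<'E'
from station import ctrl
import cv2,numpy as np
print(ctrl.read_state(), ctrl.tip_extent)
for n in ["scene","top","wrist"]:
    p=ctrl.camera_params(n); im,d=ctrl.capture(n)
    print(n,p)
    cv2.imwrite(f"pics/{n}0.png",im[:,:,::-1]); np.save(f"{n}0.npy",d)
E
```

```text
{'clock': 0.0, 'joint_pos': array([-1.30202866,  0.46838069, -0.01159883,  1.60361506,  0.00600039,
        1.0713982 , -0.05627997]), 'qd': array([ 0.00023701,  0.00029305, -0.00114751, -0.00020197, -0.00079713,
       -0.00093023,  0.00047704]), 'effort': array([-8.08305981e-05, -5.20577252e+01, -1.26170571e-02, -2.43753272e+01,
       -5.66244812e-02,  1.70207239e-02,  1.67462404e-04]), 'tcp_pos': array([199.28351105, 618.13200037, 238.64157558]), 'tool_rot': array([-7.47420045e-05,  1.55276610e-01,  9.87870636e-01, -8.80278092e-04]), 'contact_force': array([ 0.26608311, -0.19473136, -0.03931754]), 'moment': array([-0.00080773,  0.00443125, -0.05353719]), 'grip_force': 0.0, 'finger_gap': 0.9976956396187789} 25.0
scene {'vfov': 45.02909740052186, 'cx': 280.7485730347701, 'cy': 211.97913765309866, 'R': array([[ 0.06248256,  0.99801878,  0.00737843],
       [ 0.86222215, -0.05025445, -0.5040312 ],
       [-0.50266181,  0.03785501, -0.86365393]]), 't': array([ -21.84551083, -428.99451193, 1578.24191356])}
top {'vfov': 48.00817159033535, 'cx': 279.88261058690125, 'cy': 212.41709570559044, 'R': array([[ 0.0154682 , -0.99980504, -0.01227242],
       [-0.98377706, -0.013024  , -0.17892196],
       [ 0.17872724,  0.01484093, -0.98378673]]), 't': array([5.87499071e-01, 5.76474268e+02, 1.45789305e+03])}
wrist {'vfov': 65.70646984690485, 'cx': 278.7160308591832, 'cy': 214.7545390984802, 'R': array([[ 3.07397293e-01,  9.51581257e-01, -1.26169811e-04],
       [ 9.21850606e-01, -2.97760261e-01,  2.48052994e-01],
       [ 2.36005011e-01, -7.63671284e-02, -9.68746456e-01]]), 't': array([-648.85130492,  -28.373607  ,  389.66188946])}
```

View pics/scene0.png

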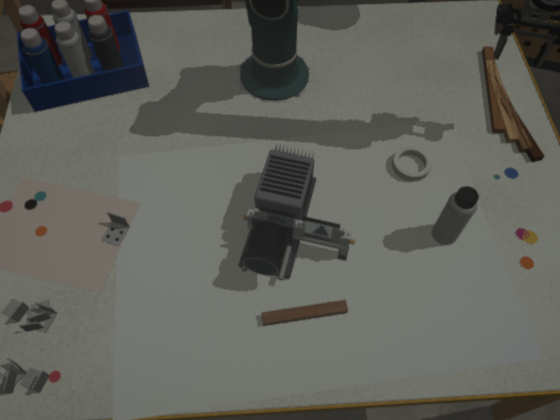

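View pics/top0.png

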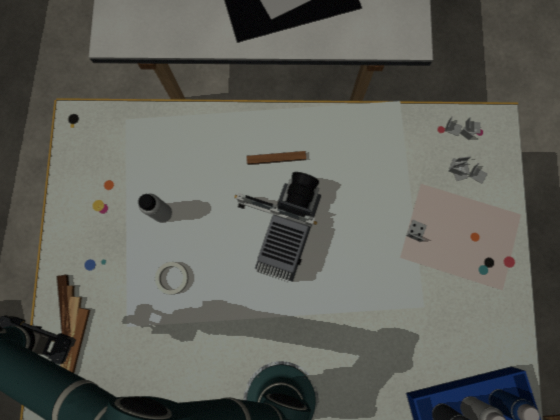

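Scene: projector in the middle, lens pointing away from the robot. The outer frame is at scene pixel (322,232) and top pixel (262,203), with the spray can beyond it. Next I'll get the projector pose from depth.

```bash
cat > h.py <<'E'
from station import ctrl
import cv2,numpy as np
def f(p): return 210/np.tan(np.radians(p["vfov"]/2))
def cloud(p,d):
    v,u=np.mgrid[:420,:560]; F=f(p)
    c=np.stack([(u-p["cx"])/F*d,(v-p["cy"])/F*d,d],-1)
    return (c-p["t"])@p["R"]
def proj(p,X):
    c=p["R"]@np.asarray(X,float)+p["t"]; return f(p)*c[:2]/c[2]+[p["cx"],p["cy"]]
def fish(p,X):
    c=p["R"]@np.asarray(X,float)+p["t"]; r=np.hypot(c[0],c[1]); return f(p)*np.arctan2(r,c[2])*c[:2]/r+[p["cx"],p["cy"]]
def ray(p,u,v,fisheye=False):
    a=np.array([u-p["cx"],v-p["cy"]])/f(p)
    if fisheye:
        r=np.hypot(*a); c=np.r_[a/r*np.sin(r),np.cos(r)]
    else: c=np.r_[a,1]
    return -p["R"].T@p["t"], p["R"].T@c
def plane(p,u,v,z,fe=False):
    o,d=ray(p,u,v,fe); return o+d*(z-o[2])/d[2]
E
python3 - <<'E'
from h import *
for n in ["top","scene"]:
    p=ctrl.camera_params(n); d=np.load(n+"0.npy"); W=cloud(p,d)
    m=(d>0)&(W[...,2]>119)&(W[...,2]<142)&(W[...,0]>300)&(W[...,0]<850)&(abs(W[...,1])<150)
    k,l,s,c=cv2.connectedComponentsWithStats(m.astype(np.uint8))
    for i in range(1,k):
        if s[i,4]>60:
            P=W[l==i]; print(n,s[i],P.mean(0).round(),cv2.minAreaRect(P[:,:2].astype(np.float32)))
    m=(d>0)&(W[...,2]>70)&(W[...,2]<119)&(W[...,0]>450)&(W[...,0]<750)&(W[...,1]>50)&(W[...,1]<200)
    k,l,s,c=cv2.connectedComponentsWithStats(m.astype(np.uint8))
    for i in range(1,k):
        if s[i,4]>10: P=W[l==i]; print(n,"post",s[i],P.mean(0).round())
im=cv2.imread("pics/scene0.png")[190:290,220:380]; cv2.imwrite("pics/sc.png",cv2.resize(im,None,fx=4,fy=4,interpolation=cv2.INTER_CUBIC))
im2=cv2.imread("pics/top0.png")[160:290,220:340]
cv2.imwrite("pics/sc.png",np.hstack([cv2.resize(im,(440,275),interpolation=cv2.INTER_CUBIC),cv2.resize(im2[:90],(360,275),interpolation=cv2.INTER_CUBIC)]))
E
```

```text
top [289 172  27  34 516] [642. -56. 126.] ((636.1597900390625, -54.361454010009766), (67.39130401611328, 101.88644409179688), 72.99270629882812)
top [245 195  28  12  95] [598.  74. 128.] ((598.9365234375, 74.3079605102539), (87.02418518066406, 9.880334854125977), 72.68799591064453)
top [277 206  28  12 100] [567. -25. 129.] ((567.24267578125, -24.667190551757812), (86.96897888183594, 10.395319938659668), 72.30669403076172)
top [ 257  215   51   58 1905] [468.  -0. 129.] ((466.36865234375, 1.000946044921875), (115.79057312011719, 157.48928833007812), 72.09053039550781)
top post [234 193  33  15 128] [608. 111.  94.]
scene [ 254  143   60   67 2575] [479.   0. 131.] ((461.4757385253906, 4.049903869628906), (116.67801666259766, 180.31631469726562), 72.0179443359375)
scene [254 206  42  14 223] [572. -26. 129.] ((569.6006469726562, -29.419105529785156), (99.11248779296875, 12.711372375488281), 73.71131896972656)
scene [302 216  41  15 233] [605.  77. 128.] ((604.4838256835938, 78.67704772949219), (96.28172302246094, 12.25678825378418), 71.69293975830078)
scene [ 245  219   38   46 1003] [648. -55. 128.] ((639.2918701171875, -51.243804931640625), (70.75028228759766, 108.43031311035156), 71.6865005493164)
scene post [306 175   6  23  44] [480.  59.  92.]
scene post [309 223  46  21 470] [615. 102.  94.]
```

View pics/sc.png

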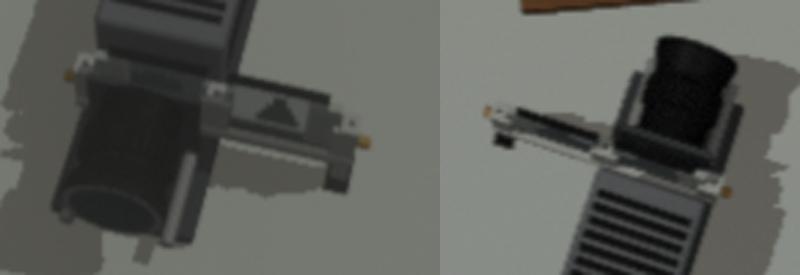

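The slide top edges give a projector yaw of about -17.6° and put the outer slide's middle near (605,80). I'll move the wrist camera over it to find the notch.

arm_command --offset '[[2.6,-2.8,1.3],[5.2,-5.6,2.6],[7.8,-8.4,3.9],[10.4,-11.2,5.2],[13,-14,6.5]]' --twist '[[0,0,-0.1],[0,0,-0.2],[0,0,-0.3],[0,0,-0.4],[0,0,-0.5]]' --jaw 6

```text
clock: 0.57
tcp_pos: [330.3, 477.0, 305.0]
tool_rot: [-0.0, 0.397, 0.918, -0.0]
contact_force: [1.4, 1.0, 0.3]
finger_gap: 0.66
grip_force: 0.0
```

arm_command --offset '[[2.7,-3,0],[5.4,-6,0],[8.1,-9,0],[10.8,-12,0],[13.5,-15,0]]' --twist '[[0,0,-0.1],[0,0,-0.2],[0,0,-0.3],[0,0,-0.4],[0,0,-0.5]]'

```text
clock: 0.98
tcp_pos: [465.3, 326.9, 304.7]
tool_rot: [-0.0, 0.612, 0.791, 0.0]
contact_force: [1.0, 0.8, 0.6]
finger_gap: 0.651
grip_force: 0.0
```

arm_command --offset '[[2.8,-3,0],[5.6,-6,0],[8.4,-9,0],[11.2,-12,0],[14,-15,0]]' --twist '[[0,0,-0.1],[0,0,-0.2],[0,0,-0.3],[0,0,-0.4],[0,0,-0.57]]'

```text
clock: 1.4
tcp_pos: [605.3, 177.1, 304.6]
tool_rot: [-0.0, 0.796, 0.605, 0.0]
contact_force: [1.5, 0.7, -0.3]
finger_gap: 0.652
grip_force: 0.0
```

arm_command --offset '[[2,-1.5,0],[4,-3,0],[5,-5,0],[5,-5,0],[5,-5,0]]' --twist '[[0,0,0],[0,0,0],[0,0,0],[0,0,0],[0,0,0]]'

```text
clock: 1.82
tcp_pos: [654.5, 127.2, 304.1]
tool_rot: [0.0, 0.796, 0.606, -0.001]
contact_force: [-0.0, 0.1, -0.1]
finger_gap: 0.651
grip_force: 0.0
```

```bash
python3 - <<'E'
from h import *
s=ctrl.read_state(); print(s["clock"],s["tcp_pos"],s["tool_rot"],s["joint_pos"].round(2))
p=ctrl.camera_params("wrist"); im,d=ctrl.capture("wrist")
cv2.imwrite("pics/w1.png",im[:,:,::-1]); np.savez("w1.npz",d=d,**p)
E
```

```text
1.8167 [654.52329329 127.20503866 304.05293925] [ 1.10020385e-05  7.95523038e-01  6.05923084e-01 -5.59569729e-04] [-0.59  0.47  0.51  1.51 -0.23  1.22 -0.32]
```

View pics/w1.png

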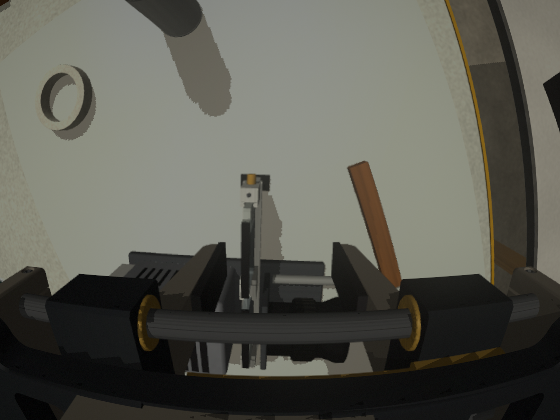

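The wrist view shows the outer frame edge-on, with its end post at (251,190), the slide from (248,215) to (258,285), and the batten at (375,215). I'll crop it and use depth to find the notch.

```bash
python3 - <<'E'
from h import *
p=dict(np.load("w1.npz")); d=p["d"]
im=cv2.imread("pics/w1.png")[160:310,190:340]; cv2.imwrite("pics/w1c.png",cv2.resize(im,(600,600),interpolation=cv2.INTER_CUBIC))
v,u=np.mgrid[:420,:560]; a=np.stack([u-p["cx"],v-p["cy"]],-1)/f(p); r=np.hypot(a[...,0],a[...,1])+1e-9
c=np.dstack([a/r[...,None]*np.tan(r)[...,None],np.ones_like(r)])*d[...,None]
W=(c-p["t"])@p["R"]
for row in range(172,290,6):
    s=[(uu,*W[row,uu].round().astype(int)) for uu in range(236,276) if W[row,uu,2]>70 and d[row,uu]>0]
    print(row,[(q[0],q[1],q[2],q[3]) for q in s[::3]])
E
```

```text
172 []
178 [(247, np.int64(624), np.int64(153), np.int64(73)), (250, np.int64(627), np.int64(153), np.int64(75)), (253, np.int64(631), np.int64(151), np.int64(73))]
184 [(242, np.int64(617), np.int64(149), np.int64(77)), (245, np.int64(620), np.int64(148), np.int64(76)), (248, np.int64(623), np.int64(147), np.int64(75)), (251, np.int64(626), np.int64(145), np.int64(74)), (254, np.int64(630), np.int64(144), np.int64(73)), (257, np.int64(633), np.int64(143), np.int64(72))]
190 [(240, np.int64(616), np.int64(145), np.int64(98)), (243, np.int64(619), np.int64(144), np.int64(98)), (246, np.int64(622), np.int64(143), np.int64(96)), (249, np.int64(625), np.int64(143), np.int64(98)), (252, np.int64(628), np.int64(141), np.int64(96)), (255, np.int64(632), np.int64(141), np.int64(97)), (258, np.int64(634), np.int64(138), np.int64(84))]
196 [(240, np.int64(614), np.int64(139), np.int64(99)), (243, np.int64(617), np.int64(138), np.int64(98)), (246, np.int64(620), np.int64(137), np.int64(98)), (249, np.int64(624), np.int64(136), np.int64(98)), (252, np.int64(627), np.int64(135), np.int64(98)), (2
[... 3055 characters left out ...]
601), np.int64(37), np.int64(80))]
280 [(240, np.int64(583), np.int64(40), np.int64(95)), (243, np.int64(595), np.int64(55), np.int64(130)), (246, np.int64(598), np.int64(54), np.int64(131)), (249, np.int64(601), np.int64(52), np.int64(128)), (252, np.int64(596), np.int64(36), np.int64(94)), (255, np.int64(600), np.int64(36), np.int64(96))]
286 [(239, np.int64(579), np.int64(33), np.int64(97)), (242, np.int64(592), np.int64(48), np.int64(131)), (245, np.int64(595), np.int64(47), np.int64(131)), (248, np.int64(598), np.int64(46), np.int64(131)), (251, np.int64(594), np.int64(31), np.int64(99)), (254, np.int64(597), np.int64(29), np.int64(96)), (257, np.int64(595), np.int64(16), np.int64(70))]
```

View pics/w1c.png

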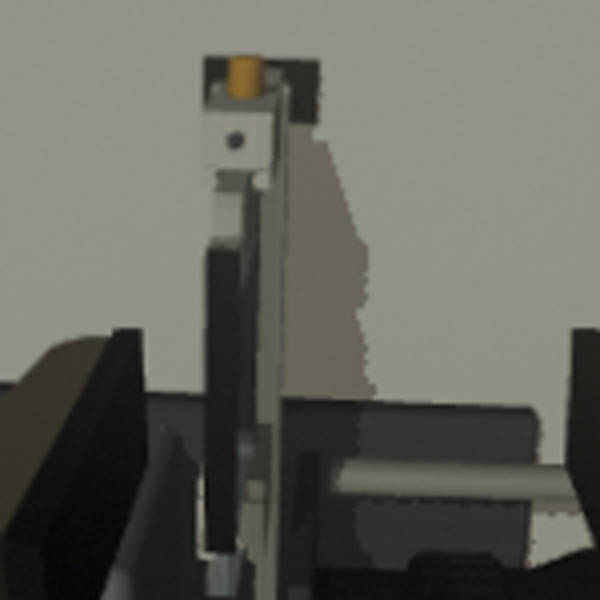

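The notch lies at the outer (+y) end: the top edge is 118 mm there and 130 mm elsewhere. So the clear end is the inboard one and the label faces the lens side. Next is the line fit for the grasp.

```bash
cat >> h.py <<'E'
def wcloud(p,d):
    v,u=np.mgrid[:420,:560]; a=np.stack([u-p["cx"],v-p["cy"]],-1)/f(p); r=np.hypot(a[...,0],a[...,1])+1e-9
    return (np.dstack([a/r[...,None]*np.tan(r)[...,None],np.ones_like(r)])*d[...,None]-p["t"])@p["R"]
E
python3 - <<'E'
from h import *
p=dict(np.load("w1.npz")); d=p["d"]; W=wcloud(p,d)
m=(d>0)&(abs(W[...,2]-130.5)<3.5); m[:205]=0; m[300:]=0; m[:,:236]=0; m[:,256:]=0
C=[]
for r in range(222,296):
    q=np.where(m[r])[0]
    if len(q)>4: C.append(plane(p,(q[0]+q[-1])/2,r,130,True))
C=np.array(C); vx,vy,x0,y0=cv2.fitLine(C[:,:2].astype(np.float32),cv2.DIST_HUBER,0,.01,.01).ravel()
v=np.array([vx,vy])*np.sign(vy); print("dir",np.degrees(np.arctan2(v[0],v[1])),x0,y0,len(C))
t=(C[:,:2]-[x0,y0])@v; print("ends",np.array([x0,y0])+v*t.min(),np.array([x0,y0])+v*t.max(),np.ptp(t))
# notch end
Q=W[206:218,242:252].reshape(-1,3); Q=Q[abs(Q[:,2]-118.5)<3]; t2=(Q[:,:2]-[x0,y0])@v; print("notch",t2.min(),t2.max(),"top",t.min(),t.max())
s=ctrl.read_state()
for k in (t2.max()-50,):
    M=np.array([x0,y0])+v*k; G=M-32*v; print("mid",M,"grasp",G,"delta",(G-s["tcp_pos"][:2])/10)
E
```

```text
dir 17.804434 601.2146 69.15217 74
ends [590.60677732  36.12145812] [616.40877959 116.46391061] 84.38396325836933
notch 51.548863673612665 62.3462566802309 top -34.69227221338878 49.691691044980544
mid [604.98970249  80.90710964] grasp [595.20509365  50.43972721] delta [-5.87958771 -7.8593316 ]
```

arm_command --offset '[[-2,-2.6,0],[-4,-5.2,-1],[-5.9,-7.7,-3],[-5.9,-7.7,-6.5],[-5.9,-7.7,-10]]' --twist '[[0,0,-0.042],[0,0,-0.042],[0,0,-0.042],[0,0,-0.042],[0,0,-0.042]]'

```text
clock: 2.28
tcp_pos: [594.9, 52.1, 205.5]
tool_rot: [0.0, 0.807, 0.59, 0.002]
contact_force: [0.0, 0.7, -0.5]
finger_gap: 0.652
grip_force: 0.0
```

arm_command --offset '[[0,0,-2],[0,0,-3.4],[0,0,-3.4],[0,0,-3.4],[0,0,-3.4]]' --twist '[[0,0,0],[0,0,0],[0,0,0],[0,0,0],[0,0,0]]'

```text
clock: 2.7
tcp_pos: [595.9, 52.8, 171.8]
tool_rot: [0.0, 0.807, 0.591, 0.001]
contact_force: [-0.8, -0.3, -0.1]
finger_gap: 0.655
grip_force: 0.0
```

```bash
python3 - <<'E'
from h import *
s=ctrl.read_state(); print(s["clock"],s["tcp_pos"],s["tool_rot"],s["joint_pos"].round(2),s["contact_force"])
p=ctrl.camera_params("wrist"); im,d=ctrl.capture("wrist")
cv2.imwrite("pics/w2.png",im[:,:,::-1]); np.savez("w2.npz",d=d,**p)
W=wcloud(p,d)
# slide strip at z 130, outside fingers: rows spread
Rm=cv2.Rodrigues  # unused
v=np.array([.3057,.9521]); n=np.array([.9521,-.3057])
X=W.reshape(-1,3); X=X[(d>0).ravel()&(abs(X[:,2]-130.5)<3)]
o=(X[:,:2]-s["tcp_pos"][:2]); a=o@v; b=o@n
for lo in range(-20,85,10):
    k=(a>lo)&(a<lo+10)&(abs(b)<12)
    if k.sum(): print(lo,k.sum(),b[k].min().round(1),b[k].max().round(1),np.median(b[k]).round(1))
k=abs(b)<8; print("t range",a[k].min(),a[k].max())
E
```

```text
2.7 [595.93579418  52.80817204 171.7953358 ] [1.85082158e-04 8.06771752e-01 5.90862516e-01 8.89868790e-04] [-0.52  0.48  0.49  1.82 -0.28  0.91 -0.2 ] [-0.82507835 -0.2747656  -0.08038173]
-20 203 -4.2 4.0 -0.4
-10 211 -4.2 3.9 0.1
0 219 -4.1 3.8 -0.5
10 226 -4.1 3.7 0.1
20 231 -4.1 4.2 0.1
30 257 -4.6 4.2 0.0
40 276 -4.7 4.1 -0.6
50 280 -4.6 4.0 -0.0
60 176 -4.6 4.0 -0.6
t range -103.8325327190408 66.677565421154
```

View pics/w2.png

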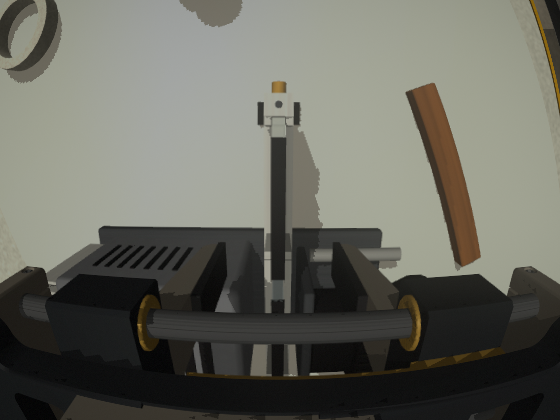

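The slide edge is centred between the fingers, with the strip from (278,138) to (278,280). I'll shift 4 mm towards the clear end, descend and close.

arm_command --offset '[[-0.12,-0.4,-1.5],[-0.12,-0.4,-3],[-0.12,-0.4,-4.2],[-0.12,-0.4,-4.7],[-0.12,-0.4,-4.7]]' --twist '[[0,0,0],[0,0,0],[0,0,0],[0,0,0],[0,0,0]]'

```text
clock: 3.17
tcp_pos: [593.8, 48.0, 123.0]
tool_rot: [-0.0, 0.807, 0.59, -0.001]
contact_force: [-0.1, 1.3, -0.8]
finger_gap: 0.653
grip_force: 0.0
```

arm_command --offset '[[0,0,0],[0,0,0],[0,0,0],[0,0,0],[0,0,0]]' --twist '[[0,0,0],[0,0,0],[0,0,0],[0,0,0],[0,0,0]]' --jaw 0 --force 50

```text
clock: 3.58
tcp_pos: [594.5, 47.7, 124.0]
tool_rot: [0.0, 0.807, 0.59, 0.0]
contact_force: [0.7, -1.3, 0.6]
finger_gap: 0.312
grip_force: 0.0
```

arm_command --offset '[[0,0,0],[0,0,0],[0,0,0],[0,0,0],[0,0,0]]' --twist '[[0,0,0],[0,0,0],[0,0,0],[0,0,0],[0,0,0]]'

```text
clock: 4.0
tcp_pos: [594.3, 47.7, 123.6]
tool_rot: [0.0, 0.807, 0.59, -0.0]
contact_force: [-0.3, 0.2, 0.3]
finger_gap: 0.083
grip_force: 50.0
```

Gripped on 8 mm of glass. Now a slow straight pull.

arm_command --offset '[[0,0,0.1],[0,0,0.2],[0,0,0.3],[0,0,0.4],[0,0,0.5]]' --twist '[[0,0,0],[0,0,0],[0,0,0],[0,0,0],[0,0,0]]'

```text
clock: 4.42
tcp_pos: [593.5, 47.9, 127.9]
tool_rot: [-0.001, 0.807, 0.59, -0.001]
contact_force: [0.9, 1.1, -5.9]
finger_gap: 0.083
grip_force: 50.0
```

arm_command --offset '[[0,0,0.15],[0,0,0.3],[0,0,0.45],[0,0,0.6],[0,0,0.7]]' --twist '[[0,0,0],[0,0,0],[0,0,0],[0,0,0],[0,0,0]]'

```text
clock: 4.83
tcp_pos: [594.4, 47.6, 136.0]
tool_rot: [0.0, 0.807, 0.59, 0.0]
contact_force: [0.7, 0.9, -4.9]
finger_gap: 0.084
grip_force: 50.0
```

```bash
python3 - <<'E'
from h import *
s=ctrl.read_state(); print(s["clock"],s["tcp_pos"],s["contact_force"],s["moment"],s["finger_gap"])
p=ctrl.camera_params("wrist"); im,d=ctrl.capture("wrist")
cv2.imwrite("pics/w3.png",im[:,:,::-1])
W=wcloud(p,d); v=np.array([.3057,.9521]); n=np.array([.9521,-.3057])
o=W[...,:2]-s["tcp_pos"][:2]; a=o@v; b=o@n
for lo in range(10,90,6):
    k=(a>lo)&(a<lo+6)&(abs(b)<2.5)&(W[...,2]>105)
    if k.sum(): print(lo,k.sum(),np.median(W[k][:,2]).round(1))
E
```

```text
4.8333 [594.40756891  47.60139668 135.98106004] [ 0.72508788  0.90571946 -4.92774242] [0.06489395 0.07546606 0.00162244] 0.08356815277451943
10 140 143.2
16 681 232.2
22 1289 218.2
28 146 143.1
34 147 143.2
40 150 143.2
46 150 143.1
52 151 143.3
58 152 143.2
64 7469 281.7
70 143 131.3
76 143 130.8
82 55 131.1
```

The slide has come up 12 mm and is level, so I'll keep pulling straight up.

arm_command --offset '[[0,0,0.3],[0,0,0.6],[0,0,0.9],[0,0,1.2],[0,0,1.5]]' --twist '[[0,0,0],[0,0,0],[0,0,0],[0,0,0],[0,0,0]]'

```text
clock: 5.3
tcp_pos: [594.6, 47.5, 151.4]
tool_rot: [0.0, 0.807, 0.59, 0.0]
contact_force: [0.5, 1.1, -2.9]
finger_gap: 0.087
grip_force: 50.0
```

arm_command --offset '[[0,0,0.3],[0,0,0.6],[0,0,0.9],[0,0,1.2],[0,0,1.5]]' --twist '[[0,0,0],[0,0,0],[0,0,0],[0,0,0],[0,0,0]]'

```text
clock: 5.72
tcp_pos: [594.3, 47.6, 165.9]
tool_rot: [0.0, 0.807, 0.59, 0.0]
contact_force: [0.8, 0.5, -2.3]
finger_gap: 0.086
grip_force: 50.0
```

arm_command --offset '[[0,0,0.3],[0,0,0.6],[0,0,0.9],[0,0,1.2],[0,0,1.5]]' --twist '[[0,0,0],[0,0,0],[0,0,0],[0,0,0],[0,0,0]]'

```text
clock: 6.13
tcp_pos: [594.2, 47.4, 180.9]
tool_rot: [0.0, 0.807, 0.59, -0.0]
contact_force: [-0.5, 0.4, -1.4]
finger_gap: 0.082
grip_force: 50.0
```

arm_command --offset '[[0,0,1],[0,0,3],[0,0,6],[0,0,9],[0,0,12]]' --twist '[[0,0,0],[0,0,0],[0,0,0],[0,0,0],[0,0,0]]'

```text
clock: 6.55
tcp_pos: [594.0, 47.3, 302.5]
tool_rot: [0.0, 0.807, 0.59, -0.0]
contact_force: [0.4, 0.3, -2.1]
finger_gap: 0.083
grip_force: 50.0
```

The slide is out. Next I tip the label face (projector +x side) upward by about 60° while moving forward and up.

arm_command --offset '[[1.5,0,1],[3,0,2],[4.5,0,3],[6,0,4],[7.5,0,5]]' --twist '[[-0.03,-0.095,0],[-0.06,-0.19,0],[-0.09,-0.285,0],[-0.12,-0.38,0],[-0.15,-0.475,0]]'

```text
clock: 6.97
tcp_pos: [669.8, 47.5, 352.5]
tool_rot: [0.2, 0.782, 0.571, 0.148]
contact_force: [-0.4, -0.5, -2.0]
finger_gap: 0.082
grip_force: 50.0
```

arm_command --offset '[[1.5,0,1],[3,0,2],[4.5,0,3],[6,0,4],[7.5,0,5]]' --twist '[[-0.03,-0.095,0],[-0.06,-0.19,0],[-0.09,-0.285,0],[-0.12,-0.38,0],[-0.15,-0.475,0]]'

```text
clock: 7.38
tcp_pos: [742.7, 46.5, 400.4]
tool_rot: [0.381, 0.712, 0.518, 0.282]
contact_force: [2.1, -2.2, -4.0]
finger_gap: 0.086
grip_force: 50.0
```

```bash
python3 - <<'E'
from h import *
from scipy.spatial.transform import Rotation as R
s=ctrl.read_state(); q=s["tool_rot"]; print(s["clock"],s["tcp_pos"],s["joint_pos"].round(2),s["contact_force"],s["finger_gap"])
print(R.from_quat(q[[1,2,3,0]]).as_matrix().round(3))
E
```

```text
7.3833 [742.72310208  46.48272372 400.43462055] [-1.19  0.33  1.09  1.95  0.87  0.23 -1.34] [ 2.12417628 -2.20928675 -4.0490762 ] 0.08595911495284102
[[ 0.304  0.523  0.796]
 [ 0.953 -0.172 -0.25 ]
 [ 0.006  0.834 -0.551]]
```

The tilt is 56°, so the label normal is about 33° from straight up. I'll hold and check it.

arm_command --offset '[[0,0,0],[0,0,0],[0,0,0],[0,0,0],[0,0,0]]' --twist '[[0,0,0],[0,0,0],[0,0,0],[0,0,0],[0,0,0]]'

```text
clock: 7.8
tcp_pos: [742.9, 45.9, 399.1]
tool_rot: [0.38, 0.713, 0.519, 0.279]
contact_force: [0.1, -0.8, -1.1]
finger_gap: 0.082
grip_force: 50.0
```

arm_command --offset '[[0,0,0],[0,0,0],[0,0,0],[0,0,0],[0,0,0]]' --twist '[[0,0,0],[0,0,0],[0,0,0],[0,0,0],[0,0,0]]'

```text
clock: 8.22
tcp_pos: [742.8, 46.8, 398.8]
tool_rot: [0.381, 0.712, 0.52, 0.279]
contact_force: [-0.2, 0.1, -1.6]
finger_gap: 0.085
grip_force: 50.0
```

```bash
python3 - <<'E'
from h import *
s=ctrl.read_state(); print(s["clock"],s["tcp_pos"],s["tool_rot"],s["qd"].round(3),s["contact_force"],s["grip_force"])
im,d=ctrl.capture("scene"); p=ctrl.camera_params("scene"); u,v=proj(p,s["tcp_pos"]).astype(int); print(u,v)
a=cv2.resize(im[max(v-70,0):v+80,u-80:u+120,::-1],(520,390),interpolation=cv2.INTER_CUBIC)
b=cv2.resize(im[:,:,::-1],(280,210)); b=cv2.copyMakeBorder(b,0,180,0,0,cv2.BORDER_CONSTANT)
w,_=ctrl.capture("wrist"); b[210:420-30,:240]=cv2.resize(w[:,:,::-1],(240,180))
cv2.imwrite("pics/end.png",np.hstack([a,b]))
E
```

```text
8.2167 [742.82706632  46.76296208 398.76565215] [0.38113754 0.71195921 0.51955242 0.27912998] [-0.006  0.005  0.004  0.001  0.003 -0.002 -0.   ] [-0.24524582  0.14145075 -1.61915936] 49.99236345291138
324 216
```

View pics/end.png

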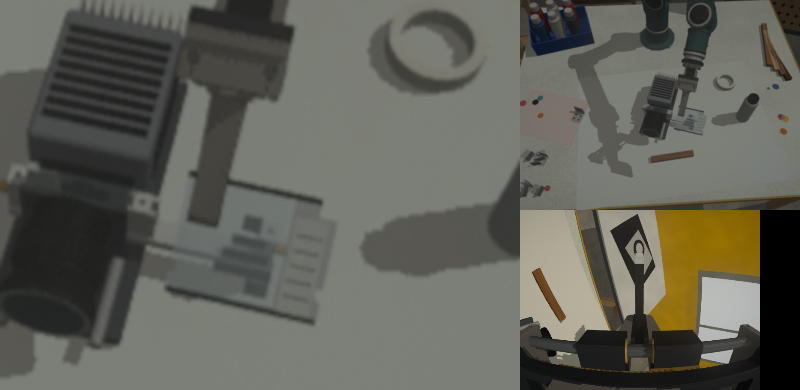

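The final view shows the slide held by its clear end at (205,205), with the label facing up at (305,260). The notch is at the far corner and the other slide is still in the projector. I'll hand in.

```bash
python3 -c "
from station import ctrl
print(ctrl.job_done())"
```

```text
the job is handed in; nothing more can be done
None
```

The outer slide was pulled straight up out of its catch and is held still by its clear end, well above the projector, with the label face tipped about 57° from upright towards flat; the job was handed in at about 8.3 s.

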